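Load the calibration plate into its nest

TASK

Slide the long thin calibration plate along its channel tray towards you until about a third of it hangs out over the tray's open end, pick it up by that overhanging end and set it down flat, centred on the narrow raised stand. Then take it again by the middle of its long sides and lay it flat and fully down between the four corner stops of the nest. Do not let the plate fall at any time, leave the other things on the table where they are, and let go.

Things in the scene. Friction and masses are not known exactly. Their poses are not given: they have to be found in the camera images.
- plate_center (a point): centre (half-way up) of the loose calibration plate: plain aluminium, 120 mm long (x), 60 wide (y), 6 thick, about 90 g, dark gridded field on top, the same either way round. It starts flat on the tray's floor, lengthwise, its front end 5 to 30 mm inside the open end. (A smaller plate lying on the table is not it.)
- tray: fixed channel tray 190 mm long (x), 86 wide (y); origin on the table under its centre. Flat floor 50 mm above the table. Two side fences, inner faces 34 mm either side of the middle line, 9 thick, run its whole length and stand 10 mm above the floor, so the plate cannot be gripped inside. Both channel ends are open.
- tray_lip (a point): middle of the floor edge at the tray's end that faces the robot (95 mm from its centre, at -x of the tray), 50 mm above the table; x points into the tray. The plate comes out here; it tips off if it overhangs by more than about 55 mm.
- stand: fixed narrow set-down stand; origin on the table under its centre. Flat top 70 mm long (x), 40 wide (y), 50 mm above the table, on a foot 100 by 64 mm, 10 high. The plate goes on it lengthwise (long axis along x), so that its long sides stick out 10 mm each side and can be gripped.
- nest_seat (a point): fixed nest: centre of its seat's top, 50 mm above the table; x its long axis, z up. The seat (100 mm in x, 36 in y) carries the plate, whose centre is then 3 mm above this point. Base plate 160 by 100 mm, 12 high.
- nest: the same nest, origin on the table under its seat. Four L-shaped corner stops enclose 126 mm (x) by 66 mm (y), 3 mm more than the plate on every side, and rise 12 mm above the seat. Along the long sides (8 mm thick) they reach from the corners to 41 mm from the middle: only the middle 82 mm of each long side is free for fingers.
Things that resemble listed ones, but are neither listed nor needed, are in the scene too. Leave any blue or pink look-alike of the nest alone.

How it is judged:
On the way, in this order (a step that is already met when the one before it is completed fails the run):
1. the plate lies flat on the tray floor with its end 20 to 58 mm out over the tray's open end (x of plate_center in the frame of tray between -0.093 and -0.055 m and z of plate_center in the frame of tray between 0.05 and 0.056 m and angle between plate_center's own z axis and vertical below 0.08 rad), for 0.2 s.
2. the plate is held in the fingers, clear above the tray (height (world z) of plate_center above 0.075 m and contact force between the fingers and plate above 1 N), for 0.1 s.
3. the plate lies flat on the stand, its centre within 25 mm of the stand's, let go (horizontal distance between plate_center and stand below 0.025 m and z of plate_center in the frame of stand between 0.05 and 0.056 m and angle between plate_center's own z axis and vertical below 0.08 rad and contact force between the fingers and plate below 0.1 N), for 0.2 s.
4. the plate is held again, now by the middle (grasp within 28 mm of its centre along its length), lifted off the stand (height (world z) of plate_center above 0.07 m and contact force between the fingers and plate above 1 N and x of the grasp point in the frame of plate_center between -0.028 and 0.028 m), for 0.1 s.
At the end, for the whole second after the job is handed in: The plate lies at rest and let go in the nest: its centre within 6 mm of the seat's centre along both axes and 0.5 to 5.5 mm above the seat (flat on it is 3 mm), tilted by less than 0.05 rad, long axis within 0.12 rad of the nest's (x of plate_center in the frame of nest_seat between -0.006 and 0.006 m and y of plate_center in the frame of nest_seat between -0.006 and 0.006 m and z of plate_center in the frame of nest_seat between 0.0005 and 0.0055 m and angle between plate_center's own z axis and vertical below 0.05 rad and angle between the x axis of plate_center and the x axis of nest_seat, either way round below 0.12 rad and linear speed of plate below 0.01 m/s and contact force between the fingers and plate below 0.1 N); the robot touches nothing.
It fails at once if the plate is let fall (moving faster than 0.5 m/s out of the fingers, a drop of about 12 mm) (contact force between the fingers and plate below 0.05 N and linear speed of plate above 0.5 m/s).
It fails at once if another loose thing on the table is moved by more than 25 mm (distance of any of screwdriver, hex_key, lens_cap, spacer, fork, mask_plate, jar from where it was at the start of the episode above 0.025 m).
It also fails if it takes over 56 s, if anything falls off the work surface, if the arm or the gripper's body presses on something with over 40 N, if the wrist force passes 120 N, or if a joint passes its speed limit or range.

ROBOT

A 6-joint arm with a two-finger parallel gripper is mounted at the origin on the work surface. World frame = base frame: x ahead of the robot, y to its left, z up, the work surface at z = 0. Lengths are in m, angles in rad, forces in N, time in s.
With the tool pointing down it reaches from about 0.325 to 0.9 m from the base axis. Payload 6.1 kg.
Tool frame: the origin (TCP) lies on the centre line of the jaws, within the pads' length; the fingertips stand 8 mm ahead of it and the grasp point (between the pads) lies 11 mm behind it (r.tcp_to_tips is the distance from the TCP to the fingertips, in m); z points along the fingers, y is the direction in which the jaws open and shut (so a half turn about z gives the same grasp; the last joint's range is limited). The gripper opens to 85 mm and grips with 20 to 120 N. Pads are 22 mm wide; open, the fingers measure 114 mm over their backs; the gripper's body (76 mm by 85 mm) begins 54 mm behind the grasp point. The pads swing forward as they close: fully open they stand 13 mm farther back than shut.
Start: joints at [-1.4, 0.22, 1.526, -0, 1.395, -0.126], TCP at [0.183, -0.598, 0.239] pointing down, gripper open.
Joint ranges: [-2.98, 2.98], [-0.91, 2.08], [0.09, 2.57], [-1.24, 4.39], [0.2, 2.65], [-2.68, 2.68]. Speed limits (rad/s): [2.57, 2.57, 3.01, 3.14, 3.14, 3.14].

INTERFACE

Orientations are given as a rotation vector (axis times angle).
In Python, from plant import r gives the robot as it stands.
- The arm moves only by the shell command python3 -m pendant 'ROWS' [FORCE]. ROWS is JSON, a list of rows, each a list of 7 numbers: the turn, a rotation vector about the world's x, y, z in degrees, then the shift along the world's x, y, z in mm, then the opening, from 0 (shut) to 1 (fully open). A call has 1 to 5 rows; each row shifts and turns the commanded pose from where the row before left it; what a row does not reach is not made up. A row lasts 1/12 s, in which the tool goes at most 41.7 mm and 7.16 degrees, less where a joint would pass 70% of its speed; a pose out of reach is approached as far as the arm can. A call with a gripper value outside its range is refused whole. The fingers move at their own pace and stop on an object; FORCE is the grip in N (left out, the last holds). Time passes only in rows, so rows that do not move let the fingers close. It gives the time, the measured TCP pose, the force and the opening at its end, in the units of the state.
- r.get_state(): the state, without advancing time (a new reading comes with each control period).
- r.camera(name): name is "scene" or "top"; returns (picture, depth): 400x640x3 uint8, red, green, blue; 400x640 float32, m along the optical axis (not along the pixel's ray), 0 where there is no reading.
- r.camera_model(name): a dict with "fx", "fy", "cx", "cy" (pixels), "origin" and "attitude" of the camera in the world. Camera axes: x right, y down, z forward; pixel columns grow to the right and rows downward; lengths in m; the calibration is good to about 2 mm. A picture is of the moment at which its call begins. camera_model takes no time and is no camera call.
- r.job_done(): hands the job in, once; it reports no verdict.
Trained networks look in the newest picture that a camera, given by its name, has taken for a name from the list of things; names that differ only in an ending like _2 or _b are one class to them, and where a whole thing is asked for, a point or a joint stands for the part that bears it (a point fixed in the world has none). Each returns a list of dicts, best first, with "confidence" (0 to 1); they miss things now and then, are a little off and sometimes report something else, mostly with a low value. They report only what shows in the picture. A call takes as long as a camera call. They do not tell look-alikes from the thing itself.
- r.boxes_of(camera, thing): "xy" ([column, row] in pixels, amid what is visible of it).
- r.landmark_of(camera, thing): "xy" ([column, row] in pixels: a listed point, or the origin of a listed thing).
The state is a dict: "time": time; "q": joint angles; "qd": joint speeds; "tau": joint torques, N m; "ee_pos": TCP position; "orientation": TCP orientation; "wrist_force": force on the tool from outside, world axes, zero at the start; "torque": the same for the moment, N m; "opening": finger opening in m.
Only numpy, scipy, OpenCV 4.12 (cv2) and the standard library are available. Lean on these libraries where they do the work, as an engineer would, in place of code of your own. Each camera call takes 0.05 s, during which the arm holds its last target.

## Working session

There is one attempt and no reset: what is moved stays moved. The work goes in short steps, Python scripts to look and compute and a shell command to move; the robot and the scene stay as the last step left them, time stands still between calls to the robot, and variables do not carry over. Pictures are saved under pics/ and viewed, and the job is handed in when it is done.

```bash
ls; mkdir -p pics; cat > h.py <<'E'
import numpy as np, cv2
from plant import r
from scipy.spatial.transform import Rotation as R
def model(n):
    m=r.camera_model(n); return m
def rot(m):
    a=np.array(m['attitude'],float)
    return a if a.shape==(3,3) else R.from_rotvec(a).as_matrix()
def atz(n,uv,z):
    m=model(n);A=rot(m);o=np.array(m['origin'])
    d=A@np.array([(uv[0]-m['cx'])/m['fx'],(uv[1]-m['cy'])/m['fy'],1.])
    return o+d*(z-o[2])/d[2]
def cloud(n,D):
    m=model(n);A=rot(m);v,u=np.mgrid[0:D.shape[0],0:D.shape[1]]
    P=np.stack([(u-m['cx'])/m['fx']*D,(v-m['cy'])/m['fy']*D,D],-1)
    return P@A.T+np.array(m['origin'])
def proj(n,p):
    m=model(n);A=rot(m);c=A.T@(np.array(p)-np.array(m['origin']))
    return c[0]/c[2]*m['fx']+m['cx'],c[1]/c[2]*m['fy']+m['cy']
E
python3 - <<'E'
from h import *
for n in ['scene','top']:
    print(model(n))
    p,d=r.camera(n); cv2.imwrite(f'pics/{n}0.png',p[:,:,::-1]); np.save(n+'_d.npy',d); np.save(n+'_p.npy',p)
for t in ['plate_center','tray','tray_lip','stand','nest_seat','nest']:
    for n in ['scene','top']:
        print(n,t,[(np.round(x['xy'],1).tolist(),round(x['confidence'],2)) for x in r.landmark_of(n,t)])
print(r.get_state())
E
```

```text
pics
{'fx': 440.92074650903425, 'fy': 440.92074650903425, 'cx': 320.55211898082644, 'cy': 198.26190147014486, 'origin': array([ 0.83077055, -0.47238684,  0.99858552]), 'attitude': array([-2.43884937, -0.81953824,  0.27033996])}
{'fx': 436.91709345599475, 'fy': 436.91709345599475, 'cx': 322.12448500747706, 'cy': 202.94409931896692, 'origin': array([ 0.33639768, -0.00787328,  0.90952609]), 'attitude': array([-2.14287346,  2.13815797, -0.14983013])}
scene plate_center [([286.1, 298.8], 0.92)]
top plate_center [([440.4, 168.6], 0.84), ([195.4, 156.2], 0.22)]
scene tray [([295.2, 310.2], 0.74), ([357.7, 254.2], 0.4)]
top tray [([435.8, 161.1], 0.96)]
scene tray_lip [([262.5, 281.6], 0.72)]
top tray_lip [([441.9, 206.2], 0.78)]
scene stand [([356.3, 252.8], 0.67)]
top stand [([331.7, 150.7], 0.85)]
scene nest_seat [([339.5, 121.3], 0.88), ([287.7, 187.2], 0.87), ([412.7, 163.3], 0.84)]
top nest_seat [([185.2, 274.9], 0.82), ([195.9, 155.4], 0.77), ([323.7, 264.1], 0.77)]
scene nest [([402.4, 176.8], 0.78), ([286.4, 199.5], 0.75), ([341.5, 137.9], 0.68)]
top nest [([324.8, 265.9], 0.87), ([206.1, 165.8], 0.73), ([192.9, 277.0], 0.71)]
{'time': 0.7, 'q': array([-1.40010606e+00,  2.20382237e-01,  1.52650049e+00, -3.38834798e-05,
        1.39470708e+00, -1.26103948e-01]), 'qd': array([ 5.70722901e-06,  1.86867968e-04,  3.94464474e-04,  2.30375214e-04,
       -1.65095392e-03,  3.58586647e-04]), 'tau': array([ 2.16450404e-03, -4.96682596e+01, -3.89643645e+01,  9.71224893e-06,
        7.42355969e-04,  1.87738158e-05]), 'ee_pos': array([ 0.18276685, -0.59766948,  0.23931039]), 'orientation': array([ 3.10705955e+00,  4.64502739e-01, -5.22883956e-05]), 'wrist_force': array([ 0.29160179,  0.38096442, -0.58573529]), 'torque': array([-0.01523265,  0.02766416,  0.00084356]), 'opening': 0.08538276235948519}
```

View pics/scene0.png

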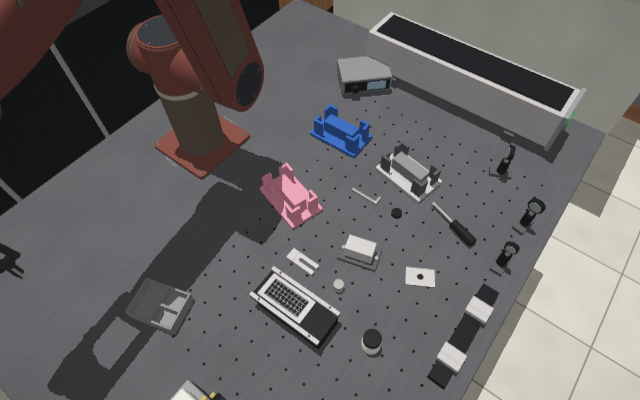

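View pics/top0.png

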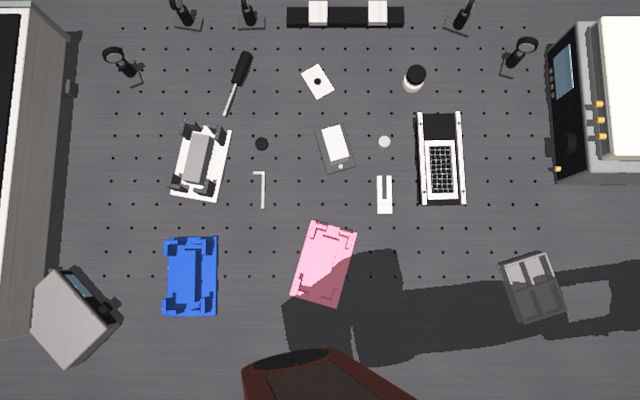

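The top view shows the tray and plate at (441,160), the stand at (336,147), and the white nest at (201,160). Blue and pink look-alikes sit at (190,276) and (323,262). Next I'll measure precisely from depth.

```bash
cat > m.py <<'E'
from h import *
def rect(P,name=''):
    c,s,a=cv2.minAreaRect((P[:,:2]*1000).astype(np.float32))
    print(name,len(P),'c',np.round(c,1),'s',np.round(s,1),'a',round(a,1),'zmed',np.round(np.median(P[:,2])*1000,1)); return c,s,a
def sel(C,u0,u1,v0,v1,z0,z1):
    S=C[v0:v1,u0:u1].reshape(-1,3); return S[(S[:,2]>z0)&(S[:,2]<z1)]
E
python3 - <<'E'
from m import *
d=np.load('top_d.npy');C=cloud('top',d)
print('table z',np.median(sel(C,240,300,90,130,-.05,.05)[:,2]))
for nm,b in dict(tray=(405,480,100,215),stand=(305,365,115,180),nest=(160,240,112,210)).items():
    S=sel(C,*b,0.005,.2); h,e=np.histogram(S[:,2]*1000,bins=np.arange(0,80,4)); print(nm,list(zip(e.astype(int),h)))
rect(sel(C,405,480,100,215,.04,.08),'tray')
rect(sel(C,405,480,100,215,.0585,.08),'fence')
rect(sel(C,420,462,130,210,.0535,.0578),'plate')
rect(sel(C,305,365,115,180,.044,.058),'standtop')
rect(sel(C,305,365,115,180,.005,.015),'standfoot')
rect(sel(C,160,240,112,210,.056,.08),'stops')
rect(sel(C,182,215,125,190,.044,.055),'seat')
rect(sel(C,160,240,112,210,.006,.018),'base')
p=np.load('top_p.npy')
big=np.vstack([cv2.resize(p[100:220,400:490],None,fx=4,fy=4)[:, :360]])
cv2.imwrite('pics/crop.png',np.hstack([cv2.resize(p[95:220,150:250],None,fx=4,fy=4,interpolation=2),cv2.resize(p[95:220,395:495],None,fx=4,fy=4,interpolation=2)])[:,:,::-1])
E
```

```text
table z -0.001295501538430166
tray [(np.int64(0), np.int64(0)), (np.int64(4), np.int64(27)), (np.int64(8), np.int64(32)), (np.int64(12), np.int64(37)), (np.int64(16), np.int64(26)), (np.int64(20), np.int64(5)), (np.int64(24), np.int64(0)), (np.int64(28), np.int64(0)), (np.int64(32), np.int64(0)), (np.int64(36), np.int64(0)), (np.int64(40), np.int64(15)), (np.int64(44), np.int64(484)), (np.int64(48), np.int64(936)), (np.int64(52), np.int64(1507)), (np.int64(56), np.int64(1037)), (np.int64(60), np.int64(137)), (np.int64(64), np.int64(0)), (np.int64(68), np.int64(0)), (np.int64(72), np.int64(0))]
stand [(np.int64(0), np.int64(0)), (np.int64(4), np.int64(230)), (np.int64(8), np.int64(357)), (np.int64(12), np.int64(28)), (np.int64(16), np.int64(14)), (np.int64(20), np.int64(14)), (np.int64(24), np.int64(9)), (np.int64(28), np.int64(14)), (np.int64(32), np.int64(15)), (np.int64(36), np.int64(13)), (np.int64(40), np.int64(10)), (np.int64(44), np.int64(249)), (np.int64(48), np.int64(410)), (np.int64(52), np.int64(1)), (np.int64(56), np.int64(0)), (np.int64(60), np.int64(0)), (np.int64(64), n
[... 427 characters left out ...]
t64(376)), (np.int64(48), np.int64(620)), (np.int64(52), np.int64(58)), (np.int64(56), np.int64(182)), (np.int64(60), np.int64(252)), (np.int64(64), np.int64(7)), (np.int64(68), np.int64(0)), (np.int64(72), np.int64(0))]
tray 4116 c [ 557.7 -238.5] s [190.8  87. ] a 1.3 zmed 54.1
fence 421 c [ 556.9 -238. ] s [188.3  86.2] a 1.2 zmed 59.5
plate 1584 c [ 537.9 -236.8] s [ 82.9 154. ] a 88.5 zmed 55.3
standtop 660 c [590.7 -26.8] s [71.  40.2] a 16.2 zmed 48.5
standfoot 610 c [590.3 -26.8] s [100.9  64.1] a 16.3 zmed 8.6
stops 441 c [559.9 256.4] s [ 82.8 142.6] a 79.8 zmed 60.4
seat 954 c [559.8 254.8] s [ 64.6 134.4] a 88.3 zmed 48.6
base 1669 c [576.6 253.5] s [101.4 194.4] a 80.1 zmed 10.7
```

View pics/crop.png

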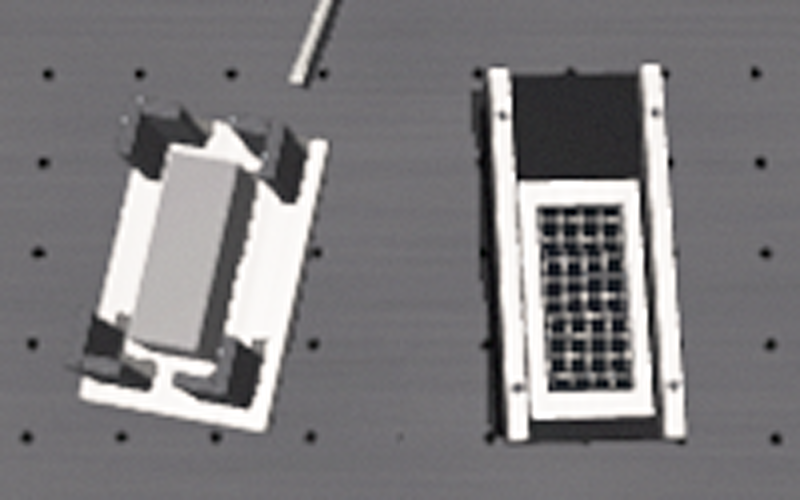

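```bash
python3 - <<'E'
from m import *
d=np.load('scene_d.npy');C=cloud('scene',d)
print('table z',np.median(sel(C,200,240,230,260,-.05,.05)[:,2]))
rect(sel(C,245,345,262,350,.04,.08),'tray')
rect(sel(C,335,385,230,270,.043,.058),'standtop')
rect(sel(C,335,390,230,275,.003,.016),'standfoot')
rect(sel(C,372,445,140,200,.054,.08),'stops')
rect(sel(C,372,445,140,203,.004,.018),'base')
# plate outline by sobel in crop corners -> world at 56mm
for uv in [(518,182),(640,178),(653,415),(531,420)]:
    q=(395+(uv[0]-400+.5)/4-.5, 95+(uv[1]+.5)/4-.5); print(np.round(atz('top',q,.055)*1000,1))
for n,t in [('top',(440.4,168.6)),('scene',(286.1,298.8))]: print(n,'plate lm',atz(n,t,.053))
print('lip',atz('top',(441.9,206.2),.05),atz('scene',(262.5,281.6),.05))
p=np.load('scene_p.npy')
cv2.imwrite('pics/crop2.png',np.hstack([cv2.resize(p[255:355,240:350],None,fx=3.6,fy=4,interpolation=2),cv2.resize(p[130:230,330:440],None,fx=3.6,fy=4,interpolation=2)])[:,:,::-1])
# jar height
for nm,b in dict(jar=(355,390,320,360)).items(): print(nm,sel(C,*b,.01,.2)[:,2].max())
# turn
from scipy.spatial.transform import Rotation as R
A=R.from_rotvec(r.get_state()['orientation']).as_matrix();print(A.round(3))
E
```

```text
table z -1.83252373164855e-05
tray 3327 c [ 557.6 -238.3] s [191.8  87.1] a 1.4 zmed 55.4
standtop 450 c [591.6 -26.6] s [70.  42.6] a 16.2 zmed 49.8
standfoot 529 c [592.5 -16.3] s [134.5 123.7] a 36.7 zmed 9.2
stops 274 c [561.1 256.5] s [ 85.  142.3] a 79.8 zmed 61.1
base 804 c [555.1 276.6] s [211.3 233.8] a 33.7 zmed 11.5
[ 592.4 -205.8   55. ]
[ 594.5 -267.3   55. ]
[ 473.5 -268.6   55. ]
[ 470.9 -208.4   55. ]
top plate lm [ 0.53413482 -0.23692425  0.053     ]
scene plate lm [ 0.53629072 -0.23874479  0.053     ]
lip [ 0.45856896 -0.23786654  0.05      ] [ 0.46528226 -0.23903958  0.05      ]
jar 0.059639873767030394
[[ 0.956  0.292 -0.   ]
 [ 0.292 -0.956 -0.   ]
 [-0.    -0.    -1.   ]]
```

View pics/crop2.png

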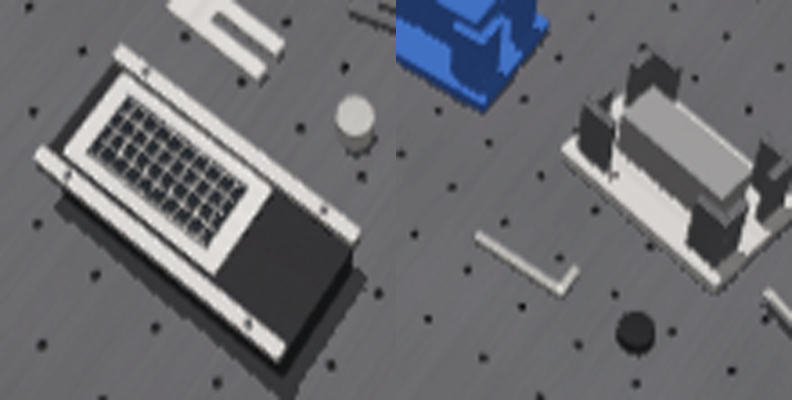

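```bash
python3 - <<'E'
from m import *
for n in ['scene','top']:
    P=cloud(n,np.load(n+'_d.npy'))[np.load(n+'_d.npy')>0]
    a=np.array([.183,-.598]);b=np.array([.625,-.237]);t=(b-a)/np.hypot(*(b-a));q=P[:,:2]-a
    s=q@t;l=abs(q@np.array([-t[1],t[0]]))
    for s0 in np.arange(0.1,.6,.1):
        k=(s>s0)&(s<s0+.1)&(l<.1); print(n,s0,P[k,2].max() if k.any() else None)
E
```

```text
scene 0.1 0.038273508427061786
scene 0.2 0.039895979530887415
scene 0.30000000000000004 0.006929585023699336
scene 0.4 0.06446921585108745
scene 0.5 0.06580806342450796
top 0.1 0.03780986668818909
top 0.2 0.0381344925338859
top 0.30000000000000004 0.004164369852745153
top 0.4 0.06326671703809406
top 0.5 0.06372832133735962
```

```bash
python3 -m pendant '[[0,0,-3,30,25,0,1],[0,0,-3,30,25,0,0.5],[0,0,-3,30,25,0,0],[0,0,-3,30,25,0,0],[0,0,-3.7,30,25,0,0]]' 60
```

```text
time: 1.12
ee_pos: [0.3338, -0.4715, 0.2395]
orientation: [3.141, 0.031, 0.0]
wrist_force: [0.7, -1.7, -0.2]
opening: 0.0388
```

```bash
python3 -m pendant '[[0,0,0,30,24,0,0],[0,0,0,30,24,0,0],[0,0,0,30,24,0,0],[0,0,0,30,24,0,0],[0,0,0,30,24,0,0]]'; python3 -m pendant '[[0,0,0,30,24,-20,0],[0,0,0,30,24,-20,0],[0,0,0,30,24,-20,0],[0,0,0,30,24,-20,0],[0,0,0,20,18,-20,0]]';python3 -m pendant '[[0,0,0,0,0,0,0],[0,0,0,0,0,0,0]]'
```

```text
time: 1.53
ee_pos: [0.4841, -0.3513, 0.2396]
orientation: [3.141, 0.036, 0.001]
wrist_force: [1.2, -1.0, -0.7]
opening: 0.0004
time: 1.95
ee_pos: [0.6206, -0.2401, 0.1418]
orientation: [3.141, 0.038, 0.002]
wrist_force: [0.2, -0.4, 0.4]
opening: 0.0001
time: 2.12
ee_pos: [0.618, -0.2403, 0.14]
orientation: [-3.14, -0.04, 0.006]
wrist_force: [-0.2, -0.2, -0.8]
opening: 0.0003
```

```bash
python3 -m pendant '[[0,0,0,5,2,-15,0],[0,0,0,0,0,-25,0],[0,0,0,0,0,-20,0],[0,0,0,0,0,-13,0],[0,0,0,0,0,-6,0]]'; python3 -m pendant '[[0,0,0,0,0,0,0],[0,0,0,0,0,0,0]]'
```

```text
time: 2.53
ee_pos: [0.6216, -0.2408, 0.0611]
orientation: [-3.14, -0.033, 0.004]
wrist_force: [0.6, 0.4, -0.4]
opening: -0.0003
time: 2.7
ee_pos: [0.6235, -0.2411, 0.0641]
orientation: [3.141, 0.034, 0.002]
wrist_force: [-1.0, -0.3, -0.6]
opening: 0.0001
```

```bash
python3 - <<'E'
from h import *
p,d=r.camera('scene'); cv2.imwrite('pics/s1.png',cv2.resize(p[220:370,220:400],None,fx=4,fy=4)[:,:,::-1])
E
```

```text
(no output)
```

View pics/s1.png

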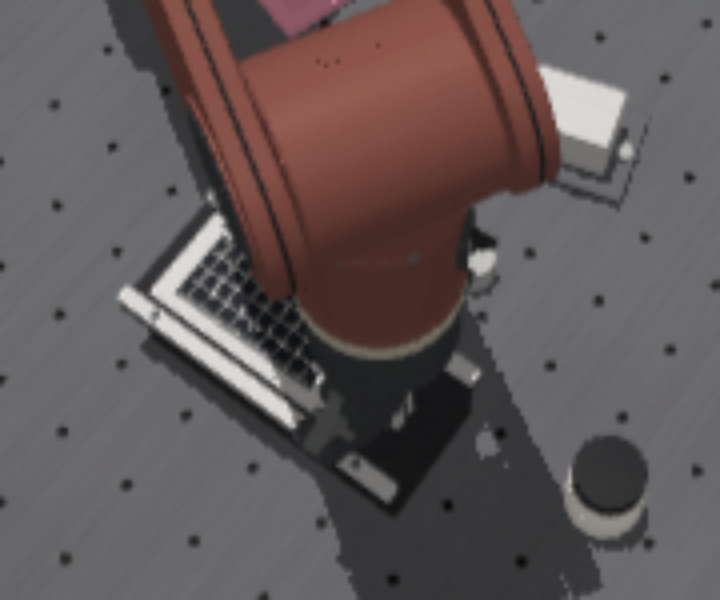

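```bash
python3 -m pendant '[[0,0,0,-1,3,-4,0],[0,0,0,0,0,0,0],[0,0,0,0,0,0,0]]'; python3 -m pendant '[[0,0,0,0,0,0,0],[0,0,0,0,0,0,0]]'
```

```text
time: 3.0
ee_pos: [0.6224, -0.2372, 0.0599]
orientation: [3.141, 0.036, 0.001]
wrist_force: [-0.2, 0.3, 1.0]
opening: -0.0002
time: 3.17
ee_pos: [0.6224, -0.2374, 0.0597]
orientation: [3.141, 0.036, 0.001]
wrist_force: [0.9, 0.5, 0.4]
opening: -0.0001
```

```bash
python3 -m pendant '[[0,0,0,-6,0,0,0],[0,0,0,-6,0,0,0],[0,0,0,-6,0,0,0],[0,0,0,-6,-1,0,0],[0,0,0,-6,0,0,0]]'; python3 -m pendant '[[0,0,0,-6,0,0,0],[0,0,0,-6,0,0,0],[0,0,0,-6,0,0,0],[0,0,0,-4,0,0,0],[0,0,0,0,0,0,0]]'
python3 - <<'E'
from h import *
p,d=r.camera('scene'); cv2.imwrite('pics/s2.png',cv2.resize(p[220:370,220:400],None,fx=4,fy=4)[:,:,::-1])
E
```

```text
time: 3.58
ee_pos: [0.5914, -0.2385, 0.0593]
orientation: [3.141, 0.036, -0.0]
wrist_force: [0.3, 0.5, 0.5]
opening: 0.0001
time: 4.0
ee_pos: [0.5693, -0.2383, 0.0593]
orientation: [-3.141, -0.035, 0.001]
wrist_force: [-0.9, 1.0, 0.2]
opening: 0.0
```

View pics/s2.png

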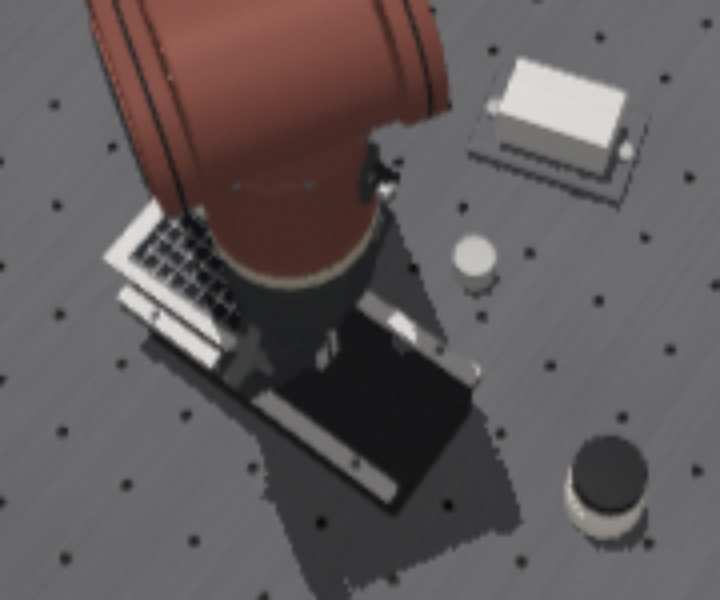

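```bash
python3 - <<'E'
from h import *
print(atz('scene',(220+105/4,220+257/4),.053), r.get_state()['ee_pos'])
p,d=r.camera('top'); cv2.imwrite('pics/t2.png',cv2.resize(p[95:245,395:495],None,fx=4,fy=4,interpolation=2)[:,:,::-1])
E
```

```text
[ 0.44097682 -0.26712166  0.053     ] [ 0.56978163 -0.23835749  0.05940174]
```

View pics/t2.png

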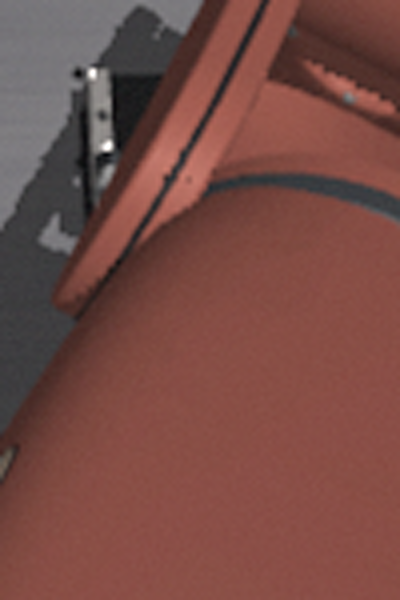

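```bash
python3 -m pendant '[[0,0,0,-5,0,0,0],[0,0,0,-5,0,0,0],[0,0,0,-5,0,0,0],[0,0,0,-2,0,0,0],[0,0,0,0,0,0,0]]'; python3 -m pendant '[[0,0,0,8,0,0,0],[0,0,0,10,0,5,0],[0,0,0,0,0,35,0],[0,0,0,0,0,41,0.5],[0,0,0,0,0,41,1]]'
python3 -m pendant '[[0,0,0,-20,60,0,1],[0,0,0,-20,60,0,1],[0,0,0,-20,60,0,1],[0,0,0,-20,60,0,1],[0,0,0,0,0,0,1]]' 
python3 - <<'E'
from m import *
p,d=r.camera('scene'); cv2.imwrite('pics/s3.png',cv2.resize(p[220:370,220:400],None,fx=4,fy=4)[:,:,::-1])
p,d=r.camera('top'); cv2.imwrite('pics/t3.png',cv2.resize(p[95:245,395:495],None,fx=4,fy=4,interpolation=2)[:,:,::-1])
E
```

```text
time: 4.52
ee_pos: [0.5525, -0.2383, 0.0593]
orientation: [-3.141, -0.035, 0.001]
wrist_force: [0.4, 0.0, 0.2]
opening: 0.0001
time: 4.93
ee_pos: [0.5709, -0.2377, 0.1812]
orientation: [-3.14, -0.036, 0.005]
wrist_force: [0.3, -1.0, 0.2]
opening: 0.0231
time: 5.35
ee_pos: [0.5164, -0.074, 0.1808]
orientation: [-3.138, -0.042, 0.004]
wrist_force: [0.5, -0.3, -1.8]
opening: 0.0838
```

View pics/s3.png

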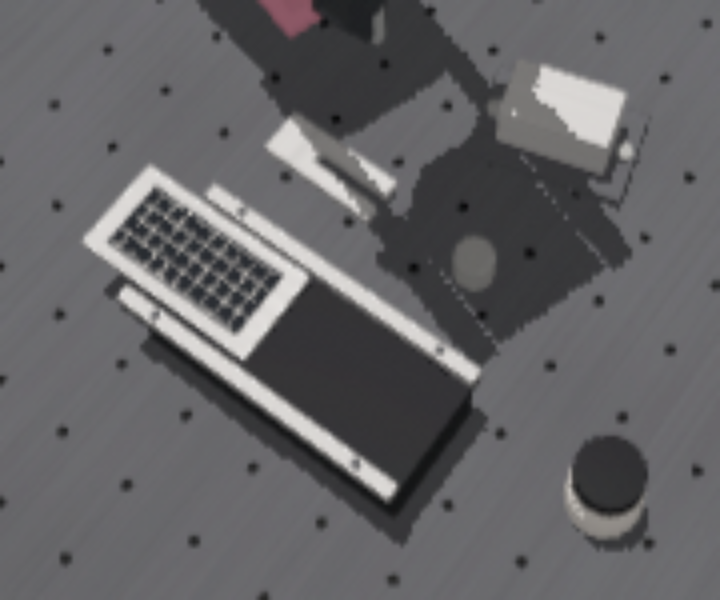

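View pics/t3.png

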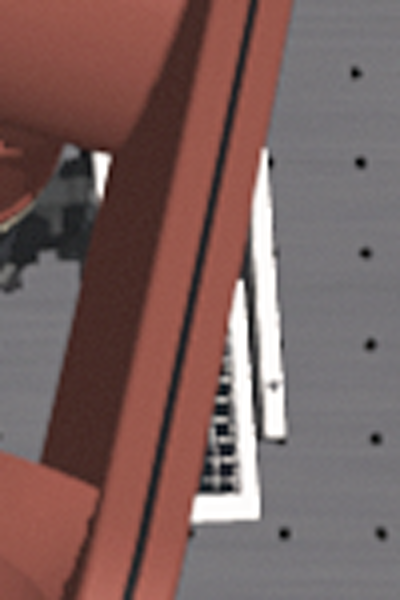

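```bash
python3 - <<'E'
from m import *
c=[]
for uv in [(83,241),(150,165),(313,273),(245,359)]:
    c.append(atz('scene',(220+(uv[0]+.5)/4-.5,220+(uv[1]+.5)/4-.5),.055)*1000)
c=np.array(c);print(c.round(1),c.mean(0))
v=c[2]-c[1]+c[3]-c[0];print(np.degrees(np.arctan2(v[1],v[0])))
t=atz('top',(395+(258-.0)/4,95+520/4),.055);print(t)
print([atz('scene',x['xy'],.053).round(4) for x in r.landmark_of('scene','plate_center')])
E
```

```text
[[ 423.7 -267.8   55. ]
 [ 422.2 -208.7   55. ]
 [ 541.6 -203.2   55. ]
 [ 543.4 -264.9   55. ]] [ 482.71982173 -236.16853517   55.        ]
2.0126216926414493
[ 0.42074199 -0.26950904  0.055     ]
[array([ 0.4855, -0.2476,  0.053 ])]
```

```bash
python3 -m pendant '[[0,0,0,-15,-33,0,1],[0,0,0,-15,-33,0,1],[0,0,0,-15,-33,-10,1],[0,0,0,-15,-33,-20,1],[0,0,0,-13,-31,-20,1]]' 80; python3 -m pendant '[[0,0,0,0,0,-10,1],[0,0,0,0,0,0,1],[0,0,0,0,0,0,1]]'
```

```text
time: 5.92
ee_pos: [0.4456, -0.247, 0.132]
orientation: [3.139, 0.033, 0.004]
wrist_force: [0.1, 0.5, -1.2]
opening: 0.0857
time: 6.17
ee_pos: [0.4453, -0.2437, 0.1208]
orientation: [-3.14, -0.032, 0.002]
wrist_force: [0.2, 0.2, 0.1]
opening: 0.0856
```

```bash
python3 -m pendant '[[0,0,0.2,-2,6,-15,1],[0,0,0,0,0,-20,1],[0,0,0,0,0,-20,1],[0,0,0,0,0,-15,1],[0,0,0,0,0,-8,1]]'; python3 -m pendant '[[0,0,0,0,0,0,1],[0,0,0,0,0,0,1]]'; python3 - <<'E'
from m import *
p,d=r.camera('scene'); cv2.imwrite('pics/s4.png',cv2.resize(p[220:370,200:380],None,fx=4,fy=4)[:,:,::-1])
E
```

```text
time: 6.58
ee_pos: [0.4441, -0.236, 0.0427]
orientation: [-3.141, -0.044, 0.001]
wrist_force: [-0.1, 0.1, -0.3]
opening: 0.0856
time: 6.75
ee_pos: [0.4444, -0.237, 0.0441]
orientation: [3.141, 0.043, 0.001]
wrist_force: [-0.2, 0.2, 0.7]
opening: 0.0854
```

View pics/s4.png

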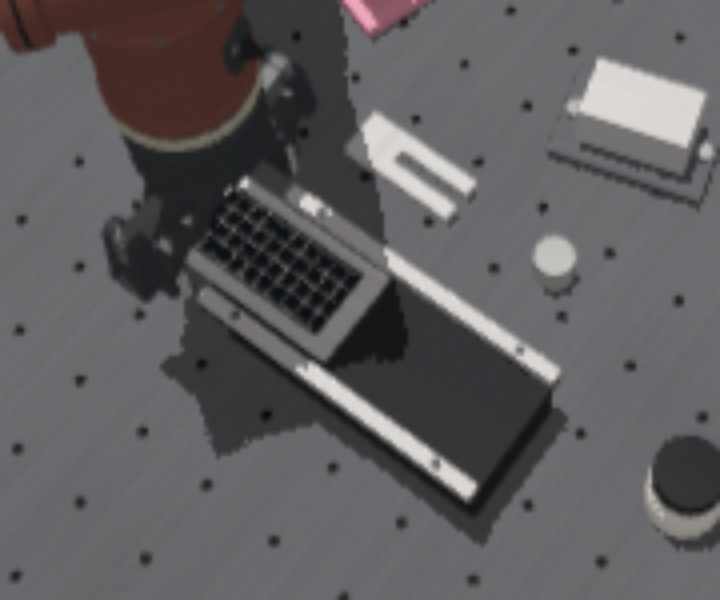

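```bash
python3 -m pendant '[[0,0,0,-1,0,-4,1],[0,0,0,0,0,0,0.8],[0,0,0,0,0,0,0.7],[0,0,0,0,0,0,0.5],[0,0,0,0,0,0,0.3]]' 80; python3 -m pendant '[[0,0,0,0,0,0,0.3],[0,0,0,0,0,0,0.3],[0,0,0,0,0,0,0.3]]'
```

```text
time: 7.22
ee_pos: [0.4428, -0.2375, 0.0404]
orientation: [3.141, 0.041, 0.001]
wrist_force: [-2.8, 1.8, 6.0]
opening: 0.058
time: 7.47
ee_pos: [0.4428, -0.2375, 0.0404]
orientation: [3.141, 0.041, 0.001]
wrist_force: [-2.3, 1.4, 6.7]
opening: 0.058
```

```bash
python3 -m pendant '[[0,0,0,0,0,3,0.3],[0,0,0,0,0,5,0.3],[0,0,0,0,0,8,0.3],[0,0,0,0,0,10,0.3],[0,0,0,0,0,14,0.3]]'; python3 -m pendant '[[0,0,0,0,0,20,0.3],[0,0,0,0,0,20,0.3],[0,0,0,0,0,15,0.3],[0,0,0,0,0,0,0.3],[0,0,0,0,0,0,0.3]]' ; python3 - <<'E'
from m import *
p,d=r.camera('scene'); cv2.imwrite('pics/s5.png',cv2.resize(p[200:350,200:380],None,fx=4,fy=4)[:,:,::-1]); C=cloud('scene',d); np.save('s5.npy',C)
E
```

```text
time: 7.88
ee_pos: [0.442, -0.2368, 0.0797]
orientation: [-3.14, -0.041, 0.002]
wrist_force: [0.9, -0.0, -0.9]
opening: 0.0578
time: 8.3
ee_pos: [0.4433, -0.2378, 0.1358]
orientation: [3.139, 0.041, 0.004]
wrist_force: [0.9, -0.4, -0.5]
opening: 0.0583
```

View pics/s5.png

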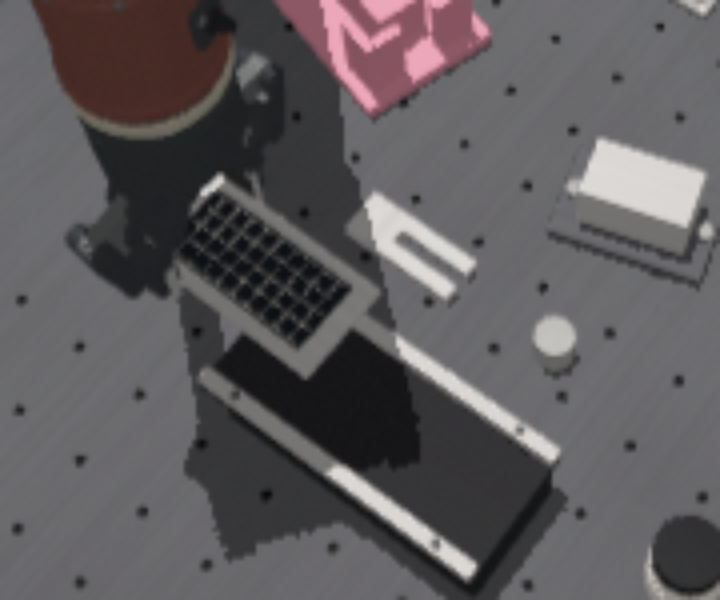

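```bash
cat >> m.py <<'E'
def plane(n,C,poly,step=4,off=(200,200)):
    M=np.zeros(C.shape[:2],np.uint8); pts=np.array([[off[0]+a/step,off[1]+b/step] for a,b in poly]);cv2.fillPoly(M,[pts.round().astype(np.int32)],1)
    M=cv2.erode(M,np.ones((3,3)))
    P=C[M>0]; 
    for _ in range(3):
        A=np.c_[P[:,:2],np.ones(len(P))];s=np.linalg.lstsq(A,P[:,2],rcond=None)[0];e=abs(A@s-P[:,2]);P=P[e<.006]
    print('plane slopes deg x,y',np.degrees(s[:2]).round(2),'z@mean',P.mean(0).round(4),len(P)); return s
def corners(n,pts,s,step=4,off=(200,200)):
    m=model(n);A=rot(m);o=np.array(m['origin']);out=[]
    for a,b in pts:
        u,v=off[0]+(a+.5)/step-.5,off[1]+(b+.5)/step-.5
        d=A@np.array([(u-m['cx'])/m['fx'],(v-m['cy'])/m['fy'],1.]); t=(s[0]*o[0]+s[1]*o[1]+s[2]-o[2])/(d[2]-s[0]*d[0]-s[1]*d[1]); out.append(o+t*d)
    out=np.array(out)*1000;print(out.round(1),out.mean(0).round(1));return out
E
python3 - <<'E'
from m import *
C=np.load('s5.npy')
q=[(174,280),(218,174),(380,290),(308,378)]
s=plane('scene',C,[(225,195),(375,290),(308,370),(190,290)])
c=corners('scene',q,s)
for i in range(4): v=c[(i+1)%4]-c[i]; print(np.linalg.norm(v),np.degrees(np.arctan2(v[1],v[0])))
E
```

```text
plane slopes deg x,y [  4.74 -10.26] z@mean [ 0.5012 -0.2359  0.1511] 173
[[ 454.8 -268.8  153.2]
 [ 424.4 -204.1  139.1]
 [ 543.2 -207.1  149.4]
 [ 548.5 -269.4  161. ]] [ 492.7 -237.4  150.7]
72.86047897990599 115.1661880013163
119.24741269834894 -1.4679050059178143
63.52365936867539 -85.08744538129943
94.03798010178316 179.64883903472222
```

```bash
python3 - <<'E'
from m import *
C=np.load('s5.npy')
M=np.zeros(C.shape[:2],np.uint8);cv2.fillPoly(M,[np.array([[200+a/4,200+b/4] for a,b in [(225,195),(375,290),(308,370),(190,290)]]).round().astype(np.int32)],1)
P=C[M>0];print(len(P)); print(np.histogram(P[:,2],bins=np.arange(-.02,.24,.02)))
# 
best=None;rng=np.random.default_rng(0)
for _ in range(2000):
    k=P[rng.choice(len(P),3,False)];A=np.c_[k[:,:2],np.ones(3)]
    if abs(np.linalg.det(A))<1e-7: continue
    s=np.linalg.solve(A,k[:,2]);e=abs(np.c_[P[:,:2],np.ones(len(P))]@s-P[:,2]);n=(e<.003).sum()
    if best is None or n>best[0]: best=(n,s,e<.003)
Q=P[best[2]];A=np.c_[Q[:,:2],np.ones(len(Q))];s=np.linalg.lstsq(A,Q[:,2],rcond=None)[0]
print(best[0],np.degrees(s[:2]),A.mean(0)@s, Q.mean(0))
c=corners('scene',[(218,174),(380,290),(308,378)],s)
E
```

```text
1045
(array([   0,    0,    0,    0,    0,    0,    0,    0, 1042,    0,    0,
          0]), array([-0.02,  0.  ,  0.02,  0.04,  0.06,  0.08,  0.1 ,  0.12,  0.14,
        0.16,  0.18,  0.2 ,  0.22]))
992 [ 0.02141385 -0.05780566] 0.1510346924947129 [ 0.49934509 -0.23752963  0.15103469]
[[ 430.  -207.8  151. ]
 [ 543.7 -207.6  151. ]
 [ 545.2 -267.   151.1]] [ 506.3 -227.5  151. ]
```

```bash
python3 -m pendant '[[0,0,1,8,12,0,0.3],[0,0,2,12,24,0,0.3],[0,0,2,15,28,0,0.3],[0,0,2,15,28,0,0.3],[0,0,2,15,28,0,0.3]]'; python3 -m pendant '[[0,0,2,15,28,0,0.3],[0,0,2,14,26,0,0.3],[0,0,1.7,10,18,0,0.3],[0,0,0,4,8,0,0.3],[0,0,0,0,0,0,0.3]]'; python3 -m pendant '[[0,0,0,0,0,0,0.3],[0,0,0,0,0,0,0.3]]'
```

```text
time: 8.77
ee_pos: [0.5068, -0.1157, 0.1326]
orientation: [-3.127, -0.289, 0.004]
wrist_force: [-0.0, -0.5, -1.0]
opening: 0.0578
time: 9.18
ee_pos: [0.5501, -0.0355, 0.1328]
orientation: [-3.109, -0.445, 0.004]
wrist_force: [-0.4, 0.1, -0.8]
opening: 0.0578
time: 9.35
ee_pos: [0.5496, -0.0381, 0.1336]
orientation: [-3.11, -0.441, 0.003]
wrist_force: [-0.6, 0.3, -0.7]
opening: 0.0582
```

```bash
python3 -m pendant '[[0,0,0,1,0,-12,0.3],[0,0,0,1,0,-20,0.3],[0,0,0,0,0,-20,0.3],[0,0,0,0,0,-15,0.3],[0,0,0,0,0,-10,0.3]]'; python3 -m pendant '[[0,0,0,0,0,-4,0.3],[0,0,0,0,0,0,0.3],[0,0,0,0,0,0,0.3]]'; python3 - <<'E'
from m import *
p,d=r.camera('scene'); cv2.imwrite('pics/s6.png',cv2.resize(p[170:320,260:440],None,fx=4,fy=4)[:,:,::-1]); C=cloud('scene',d); np.save('s6.npy',C)
E
```

```text
time: 9.77
ee_pos: [0.5506, -0.038, 0.0546]
orientation: [-3.11, -0.44, 0.005]
wrist_force: [-1.4, -0.8, -0.7]
opening: 0.058
time: 10.02
ee_pos: [0.5528, -0.0377, 0.0537]
orientation: [3.11, 0.442, 0.001]
wrist_force: [-0.1, 0.8, -1.5]
opening: 0.0578
```

View pics/s6.png

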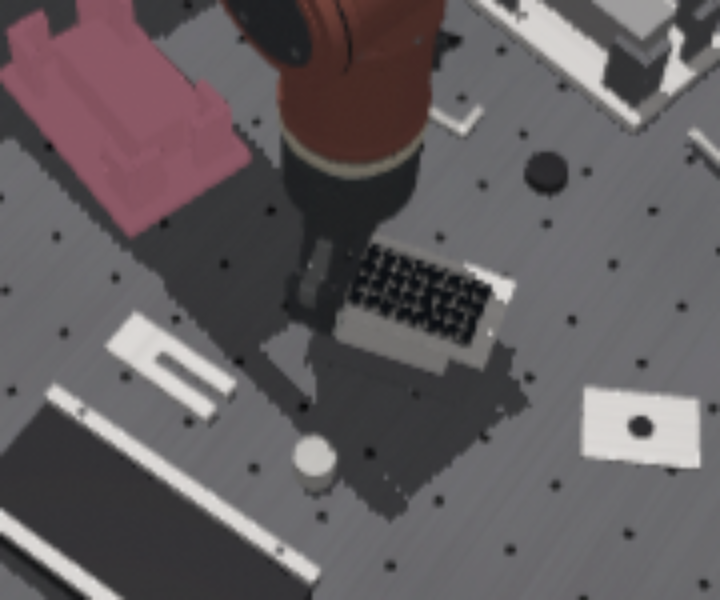

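```bash
python3 -m pendant '[[0,0,0,0,0,-4,0.3],[0,0,0,0,0,-4,0.3],[0,0,0,0,0,-2,0.3],[0,0,0,0,0,0,0.3]]'; python3 -m pendant '[[0,0,0,0,0,-1,0.3],[0,0,0,0,0,-1,0.3],[0,0,0,0,0,0,0.3]]'; python3 - <<'E'
from m import *
p,d=r.camera('scene'); C=cloud('scene',d)
S=sel(C,346,388,230,262,.04,.075); print(np.median(S[:,2]),len(S))
rect(S)
E
```

```text
time: 10.4
ee_pos: [0.5521, -0.0371, 0.0429]
orientation: [-3.11, -0.443, 0.001]
wrist_force: [-0.0, 0.6, -1.2]
opening: 0.0577
time: 10.65
ee_pos: [0.5524, -0.0372, 0.0412]
orientation: [-3.11, -0.443, 0.0]
wrist_force: [-0.3, -0.1, -1.2]
opening: 0.0579
0.05632742342328567 861
 861 c [602.  -22.7] s [100.1  67. ] a 11.9 zmed 56.3
```

```bash
python3 -m pendant '[[0,0,0,0,0,-1,0.3],[0,0,0,0,0,0,0.3]]'; python3 -m pendant '[[0,0,0,0,0,-0.5,0.3],[0,0,0,0,0,0,0.3]]'
```

```text
time: 10.87
ee_pos: [0.5527, -0.0372, 0.0407]
orientation: [3.11, 0.443, 0.001]
wrist_force: [-0.9, 1.5, 1.1]
opening: 0.0581
time: 11.03
ee_pos: [0.5528, -0.0373, 0.0406]
orientation: [3.11, 0.443, 0.0]
wrist_force: [-2.6, 0.5, 6.4]
opening: 0.0578
```

```bash
python3 -m pendant '[[0,0,0,0,0,0,0.72],[0,0,0,0,0,0,0.8],[0,0,0,0,0,0,1],[0,0,0,0,0,0,1],[0,0,0,0,0,0,1]]'; python3 -m pendant '[[0,0,0,0,0,20,1],[0,0,0,0,0,40,1],[0,0,0,0,0,40,1],[0,0,0,-20,-20,0,1],[0,0,0,-20,-20,0,1]]';  python3 -m pendant '[[0,0,0,-20,-20,0,1],[0,0,0,-20,-20,0,1],[0,0,0,0,0,0,1]]';python3 - <<'E'
from m import *
p,d=r.camera('scene'); cv2.imwrite('pics/s7.png',cv2.resize(p[170:320,260:440],None,fx=4,fy=4)[:,:,::-1]); C=cloud('scene',d); np.save('s7.npy',C)
E
```

```text
time: 11.45
ee_pos: [0.5525, -0.0372, 0.0397]
orientation: [-3.11, -0.443, 0.0]
wrist_force: [-0.0, -0.2, -0.5]
opening: 0.0854
time: 11.87
ee_pos: [0.5151, -0.0777, 0.1436]
orientation: [3.106, 0.446, 0.011]
wrist_force: [-0.4, -0.6, -0.1]
opening: 0.0854
time: 12.12
ee_pos: [0.4697, -0.1195, 0.1395]
orientation: [3.11, 0.439, -0.003]
wrist_force: [0.2, 0.1, -0.5]
opening: 0.0855
```

View pics/s7.png

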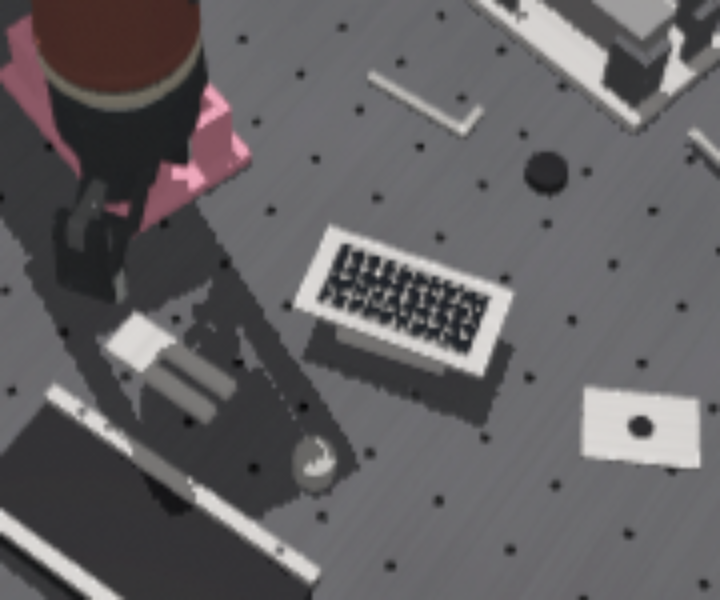

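```bash
python3 - <<'E'
from m import *
C=np.load('s7.npy')
S=sel(C,330,392,222,268,.05,.075);rect(S,'plate'); 
A=np.c_[S[:,:2],np.ones(len(S))];s=np.linalg.lstsq(A,S[:,2],rcond=None)[0];print(np.degrees(s[:2]))
p,d=r.camera('top');C=cloud('top',d);rect(sel(C,300,370,110,195,.046,.07),'plate top')
cv2.imwrite('pics/t7.png',p[:,:,::-1])
E
```

```text
plate 1153 c [592.2 -27.1] s [120.3  62.1] a 13.8 zmed 56.2
[ 0.05316563 -0.034639  ]
plate top 1712 c [591.6 -27.5] s [121.5  59.9] a 14.3 zmed 54.6
```

View pics/t7.png

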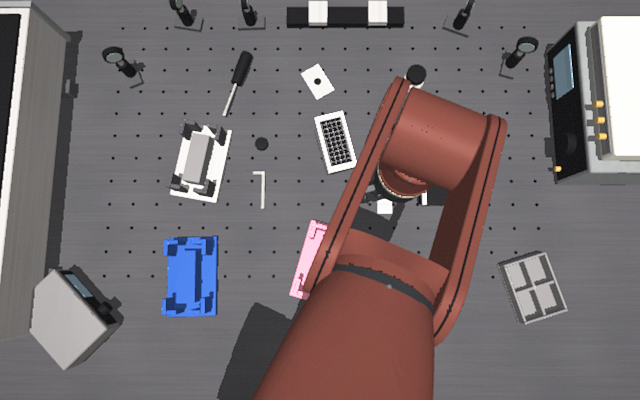

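```bash
python3 -m pendant '[[0,0,-1,25,19,0,1],[0,0,-1,30,23,0,1],[0,0,0,30,23,0,1],[0,0,0,25,19,0,1],[0,0,0,12,8,0,1]]' 80; python3 -m pendant '[[0,0,0,0,0,0,1],[0,0,0,0,0,0,1]]'
```

```text
time: 12.63
ee_pos: [0.5978, -0.0215, 0.1399]
orientation: [-3.116, -0.393, -0.004]
wrist_force: [-0.4, -0.5, -0.6]
opening: 0.0856
time: 12.8
ee_pos: [0.5949, -0.0238, 0.1392]
orientation: [-3.117, -0.392, 0.001]
wrist_force: [0.4, 0.5, -0.5]
opening: 0.0853
```

```bash
python3 -m pendant '[[0,0,0,-3,-3,-15,1],[0,0,0,0,0,-25,1],[0,0,0,0,0,-25,1],[0,0,0,0,0,-18,1],[0,0,0,0,0,-9,1]]'; python3 -m pendant '[[0,0,0,0,0,-6,1],[0,0,0,0,0,0,1],[0,0,0,0,0,0,1]]'
```

```text
time: 13.22
ee_pos: [0.5887, -0.0283, 0.0448]
orientation: [-3.116, -0.387, 0.008]
wrist_force: [-0.7, 0.6, -0.0]
opening: 0.085
time: 13.47
ee_pos: [0.5919, -0.0285, 0.0426]
orientation: [3.117, 0.388, 0.001]
wrist_force: [-0.3, 0.2, 0.4]
opening: 0.0852
```

```bash
python3 -m pendant '[[0,0,0,0,1,-1,1],[0,0,0,0,0,0,0.8],[0,0,0,0,0,0,0.7],[0,0,0,0,0,0,0.5],[0,0,0,0,0,0,0.3]]' 80; python3 -m pendant '[[0,0,0,0,0,0,0.3],[0,0,0,0,0,0,0.3]]';python3 -m pendant '[[0,0,0,0,0,3,0.3],[0,0,0,0,0,7,0.3],[0,0,0,0,0,12,0.3],[0,0,0,0,0,20,0.3],[0,0,0,0,0,25,0.3]]';python3 -m pendant '[[0,0,0,0,0,25,0.3],[0,0,0,0,0,18,0.3],[0,0,0,0,0,0,0.3],[0,0,0,0,0,0,0.3],[0,0,0,0,0,0,0.3]]'
python3 - <<'E'
from m import *
p,d=r.camera('scene'); cv2.imwrite('pics/s8.png',cv2.resize(p[120:270,290:470],None,fx=4,fy=4)[:,:,::-1]); C=cloud('scene',d); np.save('s8.npy',C)
p,d=r.camera('top'); cv2.imwrite('pics/t8.png',p[:,:,::-1])
E
```

```text
time: 13.88
ee_pos: [0.5927, -0.0273, 0.0425]
orientation: [3.117, 0.389, 0.004]
wrist_force: [-0.9, 0.2, 4.9]
opening: 0.0577
time: 14.05
ee_pos: [0.5928, -0.0273, 0.0425]
orientation: [3.117, 0.389, 0.004]
wrist_force: [-0.7, 0.5, 4.9]
opening: 0.0576
time: 14.47
ee_pos: [0.5901, -0.027, 0.1076]
orientation: [-3.116, -0.388, 0.005]
wrist_force: [0.0, 0.4, -1.3]
opening: 0.0581
time: 14.88
ee_pos: [0.5909, -0.0271, 0.1502]
orientation: [-3.117, -0.388, 0.002]
wrist_force: [-0.1, 0.9, -1.9]
opening: 0.0579
```

View pics/s8.png

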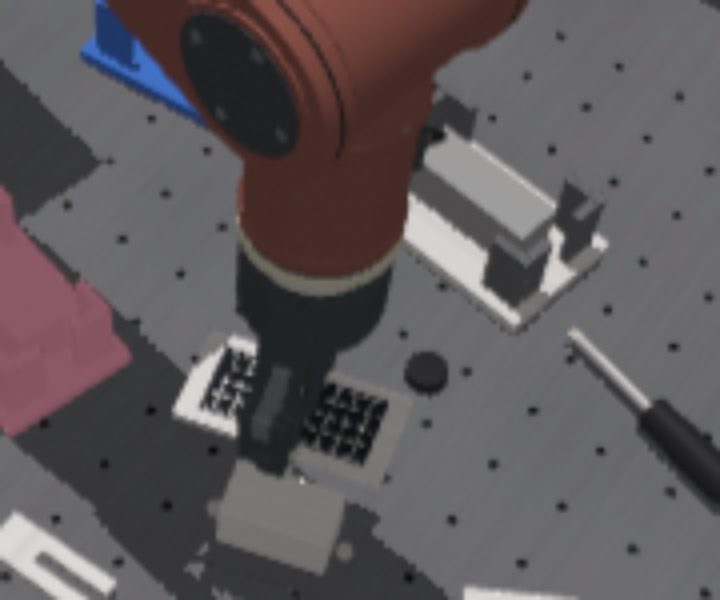

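View pics/t8.png

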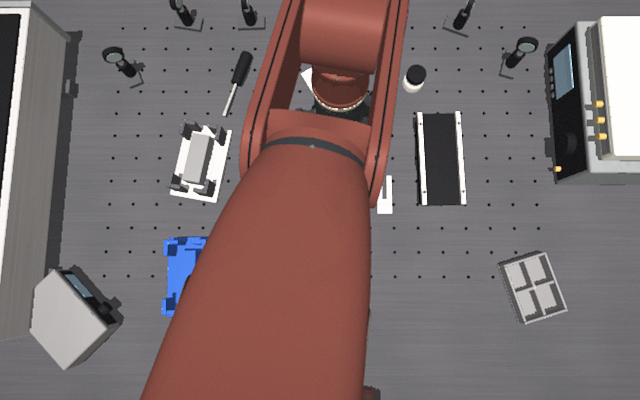

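```bash
python3 -m pendant '[[0,0,-1,-1,10,0,0.3],[0,0,-2,-3,20,0,0.3],[0,0,-3,-3,30,0,0.3],[0,0,-3,-3,30,0,0.3],[0,0,-3,-3,30,0,0.3]]'; python3 -m pendant '[[0,0,-3,-3,30,0,0.3],[0,0,-3,-3,30,0,0.3],[0,0,-3,-3,30,0,0.3],[0,0,-2.4,-3,30,0,0.3],[0,0,-1,-3,20,0,0.3]]';python3 -m pendant '[[0,0,0,-2,16,0,0.3],[0,0,0,0,7,0,0.3],[0,0,0,0,0,0,0.3],[0,0,0,0,0,0,0.3],[0,0,0,0,0,0,0.3]]'
```

```text
time: 15.4
ee_pos: [0.5773, 0.0937, 0.1491]
orientation: [-3.141, -0.055, 0.005]
wrist_force: [0.9, 0.6, -1.1]
opening: 0.0578
time: 15.82
ee_pos: [0.5621, 0.2352, 0.1491]
orientation: [3.129, -0.281, -0.004]
wrist_force: [0.7, 0.1, -0.3]
opening: 0.0575
time: 16.23
ee_pos: [0.5615, 0.2547, 0.1502]
orientation: [3.128, -0.28, -0.001]
wrist_force: [-0.2, 0.4, -0.8]
opening: 0.0576
```

```bash
python3 -m pendant '[[0,0,0,-0.5,1.5,-15,0.3],[0,0,0,0,0,-25,0.3],[0,0,0,0,0,-22,0.3],[0,0,0,0,0,-15,0.3],[0,0,0,0,0,-8,0.3]]'; python3 -m pendant '[[0,0,0,0,0,0,0.3],[0,0,0,0,0,0,0.3],[0,0,0,0,0,0,0.3]]'
python3 - <<'E'
from m import *
p,d=r.camera('scene'); cv2.imwrite('pics/s9.png',cv2.resize(p[100:220,340:480],None,fx=5,fy=5,interpolation=2)[:,:,::-1]); C=cloud('scene',d); np.save('s9.npy',C)
p,d=r.camera('top'); cv2.imwrite('pics/t9.png',cv2.resize(p[95:220,140:260],None,fx=4.7,fy=4.7,interpolation=2)[:,:,::-1]);np.save('t9.npy',cloud('top',d))
E
```

```text
time: 16.65
ee_pos: [0.5597, 0.2554, 0.0631]
orientation: [3.127, -0.282, -0.006]
wrist_force: [-0.6, -0.1, -0.9]
opening: 0.058
time: 16.9
ee_pos: [0.5622, 0.2572, 0.0673]
orientation: [-3.128, 0.28, -0.003]
wrist_force: [0.5, -0.5, -1.0]
opening: 0.0577
```

View pics/s9.png

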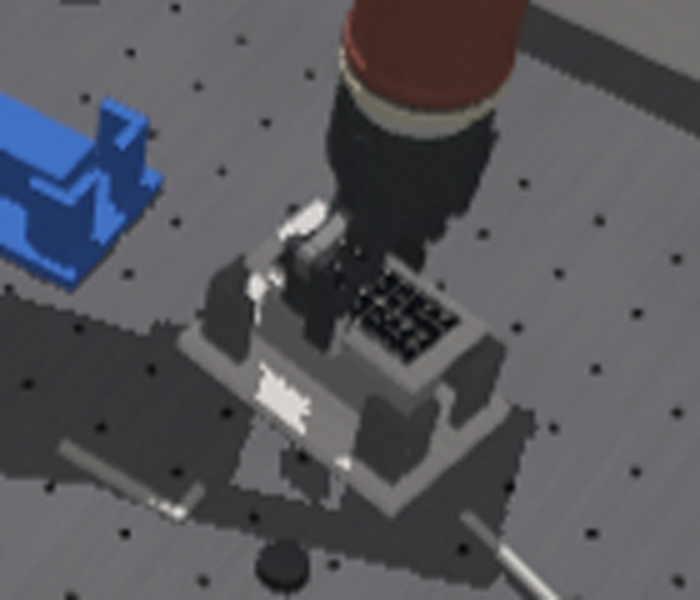

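View pics/t9.png

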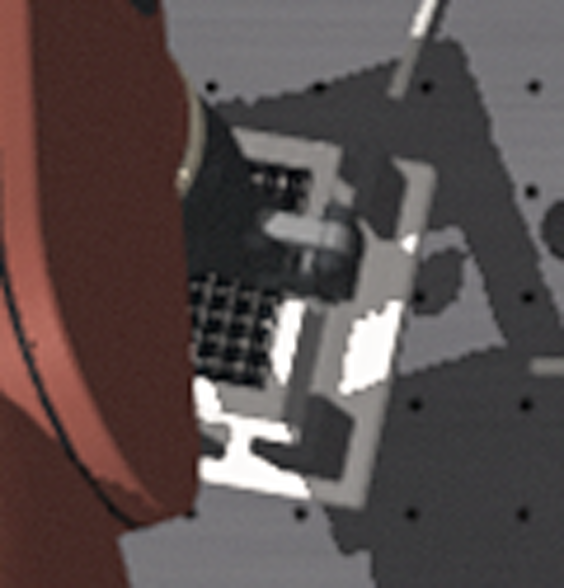

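```bash
python3 - <<'E'
from m import *
a=np.radians(-10.2);ux=np.array([np.cos(a),np.sin(a)]);uy=np.array([-ux[1],ux[0]]);N=np.array([.5605,.2564])
for n,f,b in [('scene','s9.npy',(340,480,100,220)),('top','t9.npy',(140,240,95,220))]:
    C=np.load(f);S=sel(C,*b,.074,.086);q=S[:,:2]-N;x=q@ux*1000;y=q@uy*1000
    k=(abs(x)<70)&(abs(y)<40);x,y,z=x[k],y[k],S[k,2]
    print(n,k.sum(),'x',np.percentile(x,[0,.5,99.5,100]).round(1),'y',np.percentile(y,[0,.5,1,99,100]).round(1),np.median(z))
    for lo,hi in [(-60,-35),(-35,-15),(15,35),(35,60)]:
        j=(x>lo)&(x<hi); print(lo,np.sort(y[j])[:6].round(1),np.sort(y[j])[-4:].round(1))
    for lo,hi in [(-30,-15),(-15,0),(0,15),(15,30)]:
        j=(y>lo)&(y<hi); print('yb',lo,np.sort(x[j])[:4].round(1),np.sort(x[j])[-4:].round(1))
print(r.get_state()['ee_pos'])
E
```

```text
scene 567 x [-59.3 -58.   61.9  62.5] y [-39.8 -39.2 -37.5  32.9  35.7] 0.08097723607137841
-60 [-30.8 -28.8 -28.2 -28.2 -28.1 -27.6] [27.7 28.4 31.5 32.1]
-35 [-28.8  -0.9  16.4  17.2  18.3  18.8] [18.3 18.8 18.8 23.6]
15 [-29.6 -28.  -28.  -27.8 -27.6 -27.5] [31.8 32.3 32.7 33.7]
35 [-29.3 -29.1 -29.1 -28.7 -27.9 -27.9] [30.5 30.9 32.9 33.6]
yb -30 [-59.3 -56.6 -55.8 -55.3] [61.1 61.2 61.4 61.5]
yb -15 [-58.  -56.8 -56.4 -55.8] [60.3 60.9 61.4 62. ]
yb 0 [-58.2 -56.7 -56.5 -56.5] [61.1 61.5 61.8 61.9]
yb 15 [-57.1 -57.  -55.3 -54.9] [61.3 61.5 61.8 62.5]
top 898 x [-59.5 -59.   60.3  60.9] y [-38.8 -34.4 -29.8  17.4  20.9] 0.07978186880861288
-60 [-29.5 -29.5 -29.4 -29.  -29.  -28.9] [ 8.7  8.8  9.8 11.5]
-35 [-29.8 -29.7 -28.9 -28.8 -28.7 -28.4] [15.1 15.4 15.9 16.4]
15 [-27.1 -24.1 -23.5 -23.1 -22.6 -22.4] [-14.3 -12.7 -10.6  -8.6]
35 [-29.  -28.9 -28.8 -28.7 -28.6 -28.6] [11.9 12.6 14.  15.6]
yb -30 [-59.3 -59.  -59.  -58.8] [60.  60.1 60.3 60.4]
yb -15 [-59.1 -59.  -58.9 -58.8] [59.7 60.  60.2 60.3]
yb 0 [-59.5 -58.9 -58.7 -57.5] [59.8 60.5 60.6 60.9]
yb 15 [-24.5 -22.8 -20.9 -18.7] [-5.6 -4.8 -2.9 59.4]
[0.56227958 0.25746554 0.06756752]
```

```bash
python3 -m pendant '[[0,0,0,-1.2,-1,-4,0.3],[0,0,0,0,0,-4,0.3],[0,0,0,0,0,0,0.3],[0,0,0,0,0,0,0.3]]'; python3 -m pendant '[[0,0,0,0,0,-4,0.3],[0,0,0,0,0,-4,0.3],[0,0,0,0,0,0,0.3]]'
```

```text
time: 17.33
ee_pos: [0.5594, 0.2562, 0.0574]
orientation: [3.129, -0.279, -0.001]
wrist_force: [0.5, 0.0, -1.6]
opening: 0.0578
time: 17.58
ee_pos: [0.5591, 0.2561, 0.0487]
orientation: [3.129, -0.279, -0.002]
wrist_force: [-0.5, -0.6, -0.8]
opening: 0.0577
```

```bash
python3 -m pendant '[[0,0,0,1.5,0,0,0.3],[0,0,0,0,0,-3,0.3],[0,0,0,0,0,-2,0.3],[0,0,0,0,0,0,0.3]]'; python3 -m pendant '[[0,0,0,0,0,-1,0.3],[0,0,0,0,0,0,0.3],[0,0,0,0,0,0,0.3]]'
```

```text
time: 17.92
ee_pos: [0.561, 0.2562, 0.0442]
orientation: [3.129, -0.279, -0.001]
wrist_force: [-0.4, -0.8, -0.4]
opening: 0.0579
time: 18.17
ee_pos: [0.5613, 0.2563, 0.0438]
orientation: [-3.129, 0.279, -0.0]
wrist_force: [0.7, -0.5, -0.5]
opening: 0.0576
```

```bash
python3 -m pendant '[[0,0,0,0,0,-1,0.3],[0,0,0,0,0,0,0.3],[0,0,0,0,0,0,0.3]]';  python3 -m pendant '[[0,0,0,0,0,-1,0.3],[0,0,0,0,0,0,0.3]]'
```

```text
time: 18.42
ee_pos: [0.5613, 0.2563, 0.0428]
orientation: [-3.129, 0.279, -0.0]
wrist_force: [-0.4, 0.0, -0.4]
opening: 0.0573
time: 18.58
ee_pos: [0.5615, 0.2564, 0.0425]
orientation: [3.129, -0.279, 0.0]
wrist_force: [-2.2, -0.7, 4.7]
opening: 0.0578
```

```bash
python3 -m pendant '[[0,0,0,0,0,0,0.72],[0,0,0,0,0,0,0.8],[0,0,0,0,0,0,1],[0,0,0,0,0,0,1],[0,0,0,0,0,0,1]]'; python3 -m pendant '[[0,0,0,0,0,10,1],[0,0,0,0,0,25,1],[0,0,0,0,0,40,1],[0,0,0,0,0,40,1],[0,0,0,-10,-40,0,1]]';  python3 -m pendant '[[0,0,0,-10,-40,0,1],[0,0,0,-10,-40,0,1],[0,0,0,-10,-40,0,1],[0,0,0,0,-20,0,1],[0,0,0,0,0,0,1]]';python3 - <<'E'
from m import *
a=np.radians(-10.2);ux=np.array([np.cos(a),np.sin(a)]);uy=np.array([-ux[1],ux[0]]);N=np.array([.5605,.2564])
ims=[]
for n,(u0,u1,v0,v1) in dict(scene=(372,445,140,200),top=(160,240,112,210)).items():
    p,d=r.camera(n);C=cloud(n,d);ims.append(cv2.resize(p[v0-10:v1+10,u0-10:u1+10],(400,480),interpolation=2))
    q=(C[...,:2]-N);x=q@ux*1000;y=q@uy*1000;k=(abs(x)<57)&(abs(y)<28)&(d>0)
    P=C[k];A=np.c_[P[:,:2],np.ones(len(P))];s=np.linalg.lstsq(A,P[:,2],rcond=None)[0];print(n,'tilt',np.degrees(s[:2]).round(2),'z',np.median(P[:,2]),P[:,2].min(),P[:,2].max())
    g=(p.min(2)>150)&(abs(x)<70)&(abs(y)<40)&(C[...,2]>.04)
    S=C[(C[...,2]>.052)&(C[...,2]<.0585)&(abs(x)<64)&(abs(y)<34)];rect(S,'plate')
cv2.imwrite('pics/f.png',np.hstack(ims)[:,:,::-1])
E
```

```text
time: 19.0
ee_pos: [0.5613, 0.2563, 0.0417]
orientation: [3.129, -0.279, -0.0]
wrist_force: [0.3, -0.4, -0.3]
opening: 0.0851
time: 19.42
ee_pos: [0.5579, 0.2221, 0.1682]
orientation: [-3.121, 0.272, -0.027]
wrist_force: [2.6, -1.6, 2.3]
opening: 0.0856
time: 19.83
ee_pos: [0.5212, 0.0726, 0.1578]
orientation: [3.127, -0.285, 0.002]
wrist_force: [1.0, -0.2, -0.8]
opening: 0.0858
scene tilt [ 7.09 25.18] z 0.05562367556917469 0.00769978710089636 0.06250138621495327
plate 718 c [559.6 258. ] s [ 65.2 125.6] a 79.8 zmed 56.0
top tilt [ -28.05 -193.5 ] z 0.011915991895897426 0.0064910374323977615 0.05779792236466508
plate 173 c [557.6 228.2] s [  8.5 121.6] a 82.6 zmed 54.4
```

View pics/f.png

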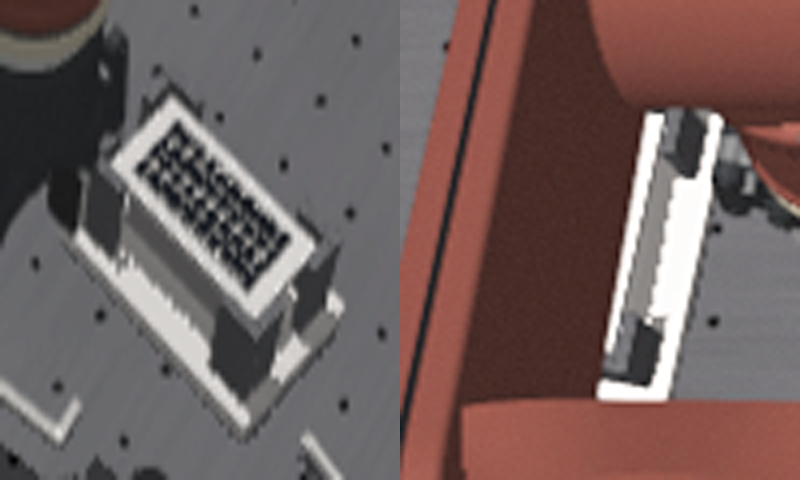

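```bash
python3 -m pendant '[[0,0,0,-10,-40,10,1],[0,0,0,-10,-40,10,1],[0,0,0,-10,-40,10,1],[0,0,0,-10,-30,0,1],[0,0,0,0,0,0,1]]';python3 - <<'E'
from m import *
a=np.radians(-10.2);ux=np.array([np.cos(a),np.sin(a)]);uy=np.array([-ux[1],ux[0]]);N=np.array([.5605,.2564])
for n in ['scene','top']:
    p,d=r.camera(n);C=cloud(n,d)
    q=(C[...,:2]-N);x=q@ux*1000;y=q@uy*1000;k=(abs(x)<55)&(abs(y)<25)&(d>0)&(C[...,2]>.04)
    P=C[k];A=np.c_[P[:,:2],np.ones(len(P))];s=np.linalg.lstsq(A,P[:,2],rcond=None)[0];print(n,'tilt',np.degrees(s[:2]).round(2),'z',np.median(P[:,2]),P[:,2].min(),P[:,2].max())
    g=((p.min(2)>165)&(abs(x)<66)&(abs(y)<36)&(C[...,2]>.04)).astype(np.uint8)
    c=C[g>0];rect(c,'bright')
    if n=='top': cv2.imwrite('pics/f2.png',np.hstack([cv2.resize(p[102:220,150:250],(400,480),interpolation=2),cv2.resize(g[102:220,150:250,None].repeat(3,2)*255,(400,480))])[:,:,::-1])
print(r.get_state()['time'])
E
```

```text
time: 20.35
ee_pos: [0.4818, -0.0749, 0.1876]
orientation: [3.127, -0.283, 0.003]
wrist_force: [-0.3, -0.0, 0.2]
opening: 0.0851
scene tilt [ 0.12 -0.01] z 0.056385780425664556 0.051200586738421094 0.06228787668051183
bright 285 c [561.3 258.3] s [ 62.3 121. ] a 78.7 zmed 56.3
top tilt [-0.05 -0.02] z 0.05482872105415415 0.050558599715114894 0.059573474465303144
bright 810 c [558.7 258.4] s [ 64.5 125.6] a 79.6 zmed 54.6
20.45
```

View pics/f2.png

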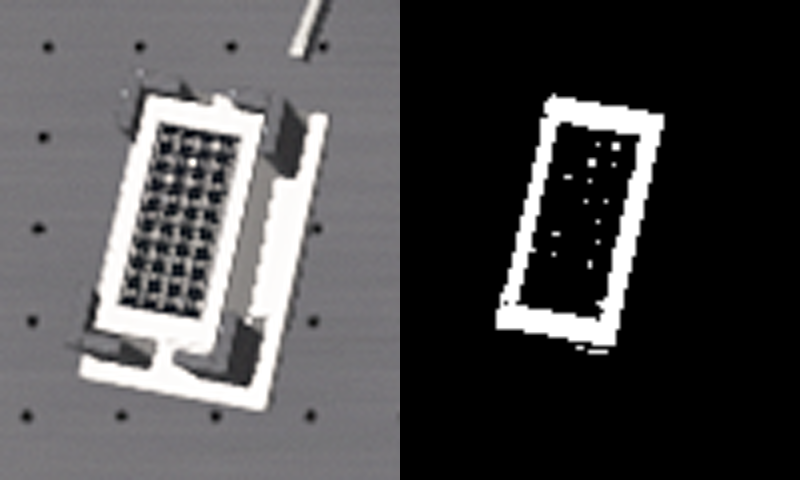

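```bash
python3 - <<'E'
from plant import r
print(r.job_done())
E
```

```text
the job is handed in; nothing more can be done
None
```

The calibration plate is lying flat in the white nest, let go, and I handed the job in at about 20.5 s; no verdict was reported.

- **Slide:** I pushed the plate from behind until it hung out about 40 mm over the tray's open end.
- **Stand:** I gripped the overhanging end, lifted it and set it down about 1 mm from the stand's centre.
- **Nest:** I took it again by the middle, within about 1 mm of its centre. I lowered it between the corner stops until the wrist read about 5 N, then let go and backed the arm away.

**Last checks:**
- Both cameras showed the plate flat, with tilt under about 0.15°. Its top was about 6 mm above where the same camera had measured the seat or the matching stand top, as it should be.
- Its long axis was within about 1.5° of the nest's.
- Its centre was about 1–3 mm from the nest's. That is the weakest measurement: the two cameras disagreed by 2–3 mm along the length, and the outline was slightly blurred into the stops. It is still inside the 6 mm limit.
- The earlier height readings just after release, while the arm blocked the view, were unusable, so I moved the arm and measured again.
- I saw no other object moved in the pictures I viewed, though I did not measure each one.

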